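# Zero the balance and meter out brass slugs

### The job

Zero the spring balance by turning its dial until the long zero mark stands at the pointer, and let the dial go; then lift the long steel cup and tip brass slugs out of it into the balance's dish, just until the pointer stands between the two short marks (three or four slugs). Put the cup back upright on its tile with the other slugs still in it; spill none, do not knock the dish with the cup or the hand, and leave the bottles alone.

Things in the scene. Friction and masses are not known exactly. Their poses are not given: they have to be found in the camera images.
- dial_grip (a point): black upright grip bar of the tare dial, 40 mm long, 14 mm thick, its top 34 mm above the dial's face, over a round boss 34 mm across and 6 mm high; turns the dial about the vertical. This point: on the axis, 20 mm above the dial's face, 64 mm above the bench, 14 mm below the bar's top; x along the bar towards the zero mark, y across its 14 mm, z up
- dial (a joint): angle of the tare dial, a white disc 88 mm across lying flat on the balance, face 44 mm above the bench; rad, counter-clockwise seen from above; 0 where its zero mark stands exactly at the pointer of the empty balance. Free from -0.6 to 1.7, stays where it is left (0.05 N m of friction). Starts at 0.45 to 1.25
- zero_mark (a point): outer end of the zero mark, the one long wide black line on the dial (19 mm long, ends 43 mm from the axis). The two short thin lines at the rim, 0.5 and 0.9 rad counter-clockwise from it, are the limits between which the pointer must stand when the load is right
- pointer (a joint): angle of the pointer, a flat dark steel arm with a diamond tip showing beyond the dial's rim, turning about the dial's axis; rad, counter-clockwise seen from above; 0 with the dish empty, 0.20 rad more for each slug in the dish (which sinks 2.5 mm a slug). Swings for about half a second after a slug lands
- pointer_tip (a point): tip of the pointer, 60 mm from the dial's axis
- dish_in (a point): centre of the inner floor of the balance's round aluminium dish (mouth 112 mm across, floor about 86 mm, 29 mm deep inside), on a sprung stem, 160 mm from the dial's axis. Empty, this floor is 63 mm and the rim 92 mm above the bench. Axes as the balance's: y from dish to dial, z up
- cup_grip (a point): upright grip plate bridging the long pouring cup across its middle: 10 mm thick along the cup, 30 mm wide across it, from the wall tops (22 mm above the cup's underside) up to 76 mm. This point: in the plate, 55 mm above the cup's underside, 21 mm below the plate's top, 5 mm behind the cup's middle; x along the cup towards its open front, y across, z up
- cup_lip (a point): middle of the cup's open front edge, on its inner floor: 85 mm ahead of the grip point and 52 mm below it; axes as the cup's. No step here: slugs slide out when the cup is tipped past their friction angle, unknown (about 0.3 to 0.6 rad), new each time; all start together, slowly close to that angle, and tipping back by 0.1 rad stops them
- tile_top (a point): centre of the top of the white ceramic tile, 200 x 90 mm and 8 mm thick, fixed, on which the cup stands; x along its length, z up
- cup: long pouring cup: a narrow steel trough, 160 mm long, 30 mm wide, walls 22 mm high, floor 3 mm and walls 4 mm thick (22 mm clear inside), closed at the back, open at the front; 130 to 230 g. Origin in the centre of its underside; x towards the open front, z up
- dish: the dish itself; origin in the centre of its underside, 3 mm below its inner floor
- balance: spring balance, fixed: low grey housing 130 x 300 mm, top 35 mm above the bench; origin in the middle of its underside, z up; its dial is 80 mm along +y from there, its dish 80 mm along -y
- slug0_center (a point): brass slug, a flat-ended disc 18 mm across and 9 mm high, 20 g, at its centre; one of seven alike, lying in a single row in the cup, backmost at the start
- slug1_center (a point): brass slug, a flat-ended disc 18 mm across and 9 mm high, 20 g, at its centre; like slug0, next in the row
- slug2_center (a point): brass slug, a flat-ended disc 18 mm across and 9 mm high, 20 g, at its centre; like slug0, next in the row
- slug3_center (a point): brass slug, a flat-ended disc 18 mm across and 9 mm high, 20 g, at its centre; like slug0, next in the row
- slug4_center (a point): brass slug, a flat-ended disc 18 mm across and 9 mm high, 20 g, at its centre; like slug0, next in the row
- slug5_center (a point): brass slug, a flat-ended disc 18 mm across and 9 mm high, 20 g, at its centre; like slug0, next in the row
- slug6_center (a point): brass slug, a flat-ended disc 18 mm across and 9 mm high, 20 g, at its centre; foremost at the start, its front 25 mm behind the cup's lip
- amber: brown glass bottle, 70 mm across, 170 mm high; bystander, to be left alone; origin in the centre of its underside, z up
- jar: white jar with a red cap, 76 mm across, 120 mm high; bystander, to be left alone; origin in the centre of its underside, z up
- flask: small stoppered glass bottle, 64 mm across, 122 mm high; bystander, to be left alone; origin in the centre of its underside, z up
Not all that is in view belongs to the job. Of the things that look like the cup, the largest one is meant.

How it is judged:
By the outcome, as a careful person would: the job done as asked, in the order asked, and still so for the second after the job is handed in, with the robot touching nothing.
It also fails if it takes over 72 s, if anything falls off the work surface, if the arm or the gripper's body presses on something with over 40 N, if the wrist force passes 120 N, or if a joint passes its speed limit or range.

### The arm

A 6-joint arm with a two-finger parallel gripper is mounted at the origin on the work surface. World frame = base frame: x ahead of the robot, y to its left, z up, the work surface at z = 0. Lengths are in m, angles in rad, forces in N, time in s.
With the tool pointing down it reaches from about 0.375 to 0.9 m from the base axis. Payload 3.1 kg.
Tool frame: the origin (TCP) lies where the fingers leave the gripper's body, on its centre line; the fingertips stand 73 mm ahead of it and the grasp point (between the pads) lies 54 mm ahead of it; z points along the fingers, y is the line along which they close (so a half turn about z gives the same grasp; the last joint's range is limited). The gripper opens to 85 mm and grips with 20 to 120 N. Pads are 22 mm wide; open, the fingers measure 114 mm over their backs; the gripper's body (76 mm by 85 mm) begins 54 mm behind the grasp point. The pads swing forward as they close: fully open they stand 13 mm farther back than shut.
Start: joints at [-1.468, 0.527, 1.433, -0, 1.181, -0.178], TCP at [0.173, -0.6, 0.304] pointing down, gripper open.
Joint ranges: [-3.08, 3.08], [-0.75, 2.2], [0.22, 2.44], [-1.43, 4.57], [0, 2.65], [-2.85, 2.85]. Speed limits (rad/s): [2.79, 2.79, 3.14, 3.14, 3.14, 3.14].

### API

Orientations are given as a unit quaternion [x, y, z, w].
In Python, from station import manip gives the robot as it stands.
- The arm moves only by the shell command python3 -m crank 'ROWS' [FORCE]. ROWS is JSON, a list of rows, each an object with "dp": the shift along the tool's x, y, z normalised to -1 to 1, where 1 is 50 cm, a list of three; "delta_rot": the turn, a rotation vector about the tool's x, y, z normalised to -1 to 1, where 1 is 2 pi rad, a list of three; "fingers": the opening, from -1 (shut) to 1 (fully open). A call has 1 to 12 rows; each row shifts and turns the commanded pose from where the row before left it, along the tool's axes as they then stand; what a row does not reach is not made up. A row lasts 1/12 s, in which the tool goes at most 41.7 mm and 7.16 degrees, less where a joint would pass 70% of its speed; a pose out of reach is approached as far as the arm can. A call with a number of a shift or a turn outside -1 to 1 is refused whole. A call with a gripper value outside its range is refused whole. The fingers move at their own pace and stop on an object; FORCE is the grip in N (left out, the last holds). Time passes only in rows, so rows that do not move let the fingers close. It gives the time, the measured TCP pose, the force, the opening and the grip force at its end, in the units of the state.
- manip.sense(): the state, without advancing time (a new reading comes with each control period).
- manip.snapshot(name): name is "scene" or "top"; returns (picture, depth): 480x640x3 uint8, red, green, blue; 480x640 float32, m along the optical axis (not along the pixel's ray), 0 where there is no reading.
- manip.camera_model(name): a dict with "fx", "fy", "cx", "cy" (pixels), "origin" and "attitude" of the camera in the world. Camera axes: x right, y up, looking along -z (the intrinsics and any distortion apply to the point x, -y, -z); pixel columns grow to the right and rows downward; lengths in m; the calibration is good to about 2 mm. A picture is of the moment at which its call begins. camera_model takes no time and is no camera call.
- manip.sign_off(): hands the job in; it is judged then, once.
The state is a dict: "t": time; "q": joint angles; "qd": joint speeds; "tau": joint torques, N m; "tcp_pos": TCP position; "tool_rot": TCP orientation; "force": force on the tool from outside, world axes, zero at the start; "ft_torque": the same for the moment, N m; "finger_gap": opening from 0.0 (shut) to 1.0 (fully open); "gripper_force": force on a finger pad.
Only numpy, scipy, OpenCV 4.12 (cv2) and the standard library are available. Lean on these libraries where they do the work, as an engineer would, in place of code of your own. Each camera call takes 0.05 s, during which the arm holds its last target. There are 200 camera calls.

## Working session

There is one attempt and no reset: what is moved stays moved. The work goes in short steps, Python scripts to look and compute and a shell command to move; the robot and the scene stay as the last step left them, time stands still between calls to the robot, and variables do not carry over. Pictures are saved under pics/ and viewed, at most 10 in all, crops included, and the job is handed in when it is done.

```bash
ls; mkdir -p pics
cat > h.py <<'E'
import numpy as np, cv2
from station import manip
from scipy.spatial.transform import Rotation as R
def att(c):
    a=np.array(c["attitude"],float)
    return R.from_quat(a).as_matrix() if a.size==4 else a.reshape(3,3)
def cloud(name,d):
    c=manip.camera_model(name);v,u=np.mgrid[0:480,0:640]
    P=np.stack([(u-c["cx"])/c["fx"]*d,-(v-c["cy"])/c["fy"]*d,-d],-1)
    return P@att(c).T+np.array(c["origin"])
def pz(name,u,v,z):
    c=manip.camera_model(name);r=att(c)@np.array([(u-c["cx"])/c["fx"],-(v-c["cy"])/c["fy"],-1.])
    o=np.array(c["origin"]);return o+r*(z-o[2])/r[2]
def proj(name,p):
    c=manip.camera_model(name);q=att(c).T@(np.array(p)-np.array(c["origin"]))
    return c["cx"]+c["fx"]*q[0]/-q[2], c["cy"]+c["fy"]*q[1]/q[2]
def save(name,f):
    im,d=manip.snapshot(name);cv2.imwrite("pics/"+f+".png",im[:,:,::-1]);np.save("pics/"+f+".npy",d);return im,d
E
python3 - <<'E'
from h import *
print(manip.camera_model("top"));print(manip.camera_model("scene"));print(manip.sense())
save("top","t0");save("scene","s0")
E
```

```text
pics
{'fx': 556.0878301873474, 'fy': 556.0878301873474, 'cx': 317.10569764099597, 'cy': 240.2972081593847, 'origin': array([0.46143137, 0.02282429, 1.25456227]), 'attitude': array([-0.03414756,  0.03919901,  0.71396514, -0.69824863])}
{'fx': 510.19752126813694, 'fy': 510.19752126813694, 'cx': 322.32826880963785, 'cy': 231.5868270364765, 'origin': array([ 0.93779801, -0.58014361,  1.18514028]), 'attitude': array([0.26229515, 0.07595097, 0.26370691, 0.92514397])}
{'t': 0.0, 'q': array([-1.46850273e+00,  5.28497372e-01,  1.43389448e+00, -1.77908590e-05,
        1.18143240e+00, -1.78493686e-01]), 'qd': array([ 4.01507300e-05, -2.05191392e-04, -1.04225292e-03,  3.62264565e-04,
        8.24325478e-04,  1.19136912e-03]), 'tau': array([ 1.17570915e-03, -4.42346907e+01, -1.78026885e+01, -2.46782056e-04,
        8.46320938e-03, -6.75486675e-06]), 'tcp_pos': array([ 0.1731651 , -0.59994519,  0.30291678]), 'tool_rot': array([ 9.90159899e-01,  1.39936160e-01,  3.42819740e-05, -1.11530619e-03]), 'force': array([ 0.42351958, -0.30055232, -0.59649068]), 'ft_torque': array([-0.00978457,  0.00228134, -0.02749919]), 'gripper_force': 0.0, 'finger_gap': 1.0015744479991187}
```

View pics/t0.png

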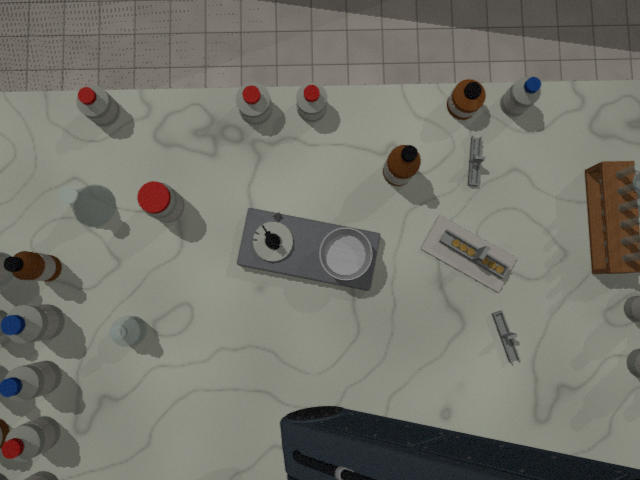

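View pics/s0.png

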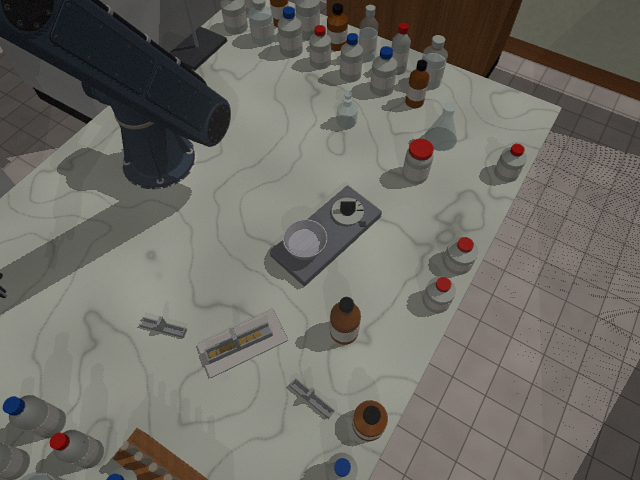

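Run:
```python
from h import *
a=cv2.imread("pics/t0.png")
A=cv2.resize(a[200:300,230:390],(800,500),interpolation=cv2.INTER_CUBIC)[:, :]
b=cv2.resize(a[210:300,415:525],(488,400),interpolation=cv2.INTER_CUBIC)
g=cv2.resize(a[205:265,240:310],(400,343),interpolation=cv2.INTER_CUBIC)
o=np.zeros((400,800,3),np.uint8); b=cv2.resize(b,(400,327)); o[:343,:400]=g;o[:327,400:]=b
cv2.imwrite("pics/c0.png",o)
d=np.load("pics/t0.npy");P=cloud("top",d)
for n,(u,v),z in [("dialbar",(273,241),.078),("bal TL",(248,209),.035),("TR",(382,234),.035),("BR",(371,290),.035),("BL",(238,264),.035),("dish",(346,254),.092),
 ("tile1",(438,216),.008),("tile2",(518,256),.008),("tile3",(501,292),.008),("tile4",(421,252),.008),("amber",(410,152),.17),("ambB",(398,180),.005),("jar",(154,197),.12),("flask",(126,330),.122)]:
    print(n,pz("top",u,v,z).round(4),P[v,u].round(4))
# plate top
m=(P[...,2]>.055)&(P[...,2]<.1);m[:,:425]=0;m[:,520:]=0;m[:210]=0;m[300:]=0
print("plate",P[m].mean(0),P[m].max(0),P[m].min(0),m.sum())
# rim
m=(P[...,2]>.08)&(P[...,2]<.1);mm=m.copy();mm[:,:315]=0;mm[:,385:]=0;mm[:220]=0;mm[290:]=0
q=P[mm];print("rim",q.mean(0),(q.max(0)+q.min(0))/2,q.max(0)-q.min(0))
m=(P[...,2]>.068)&(P[...,2]<.1);mm=m.copy();mm[:,:245]=0;mm[:,305:]=0;mm[:205]=0;mm[270:]=0
q=P[mm];print("bar",q.mean(0),len(q),q.max(0),q.min(0))
```

```text
dialbar [0.5844 0.1068 0.078 ] [0.5847 0.107  0.0758]
bal TL [0.6614 0.1642 0.035 ] [0.6621 0.1647 0.0307]
TR [ 0.5992 -0.131   0.035 ] [ 0.6028 -0.135   0.003 ]
BR [ 0.4766 -0.1027  0.035 ] [ 0.477  -0.1065 -0.0027]
BL [0.5399 0.1873 0.035 ] [0.5401 0.1878 0.0317]
dish [ 0.5522 -0.0468  0.092 ] [ 0.5546 -0.0487  0.0607]
tile1 [ 0.6405 -0.2628  0.008 ] [ 0.6412 -0.2639  0.0032]
tile2 [ 0.5457 -0.4391  0.008 ] [ 0.5462 -0.4417  0.001 ]
tile3 [ 0.4659 -0.3961  0.008 ] [ 0.4659 -0.3981  0.0021]
tile4 [ 0.5595 -0.2208  0.008 ] [ 0.5606 -0.2236 -0.0061]
amber [ 0.7474 -0.1756  0.17  ] [ 0.7477 -0.1758  0.1689]
ambB [ 0.726  -0.1757  0.005 ] [ 0.7127 -0.1657  0.0681]
jar [0.6767 0.348  0.12  ] [0.6766 0.3478 0.1206]
flask [0.4065 0.4015 0.122 ] [0.4053 0.4101 0.0962]
plate [ 0.54900965 -0.33880566  0.07770918] [ 0.56425766 -0.32842365  0.08818271] [ 0.53481377 -0.35213336  0.05544945] 117
rim [ 0.55609505 -0.04831594  0.08812571] [ 0.55358622 -0.04679472  0.0890247 ] [0.10800213 0.10951303 0.01787389]
bar [0.58710127 0.10950232 0.07757867] 125 [0.60634457 0.12381206 0.08230695] [0.56801362 0.0940812  0.06962807]
```

View pics/c0.png

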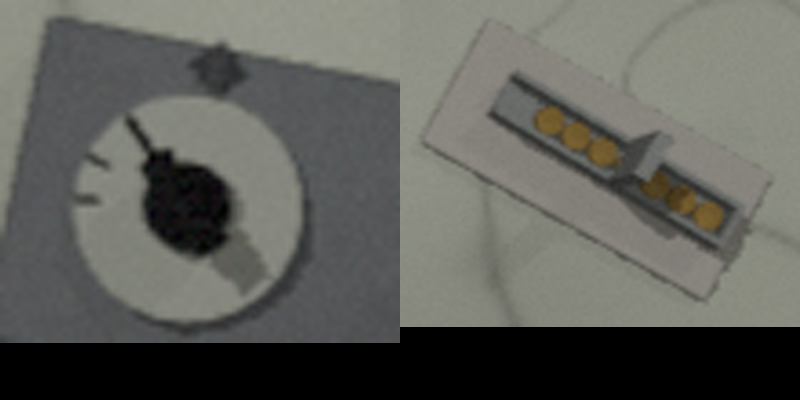

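Run:
```python
from h import *
ctr=np.array([.5693,.0294]);yd=np.array([.21,.978]);yd/=np.hypot(*yd)
dial=ctr+.08*yd;dish=ctr-.08*yd
dial2=pz("top",272.9,241.4,.044)[:2]
ang=lambda v:np.arctan2(v[1],v[0])
zm=pz("top",262.6,226,.044)[:2];pt=pz("top",278.3,216.9,.04)[:2]
print("dial",dial,dial2,"dish",dish)
for c in(dial,dial2): print("zero",ang(zm-c),np.hypot(*(zm-c)),"ptr",ang(pt-c),np.hypot(*(pt-c)))
f=pz("top",442.8,235.9,.03)[:2];b=pz("top",505.8,272.8,.03)[:2]
print("cup",f,b,ang(f-b),np.hypot(*(f-b)),"mid",(f+b)/2, "tile mid",[(.6405+.5457+.4659+.5595)/4,-(.2628+.4391+.3961+.2208)/4])
d=np.load("pics/t0.npy");P=cloud("top",d)
m=(P[...,2]>.072)&(P[...,2]<.1);m[:,:425]=0;m[:,520:]=0;m[:210]=0;m[300:]=0
q=P[m][:,:2];print("platetop",q.mean(0),len(q),(q.max(0)+q.min(0))/2)
print("bal yaxis ang",ang(yd))
```

```text
dial [0.5860951  0.10761716] [0.58710462 0.10946101] dish [ 0.5525049  -0.04881716]
zero 0.593748120926522 0.042777586119922474 ptr -0.18790904382231904 0.05645051001020849
zero 0.5702010827560539 0.04092060872413082 ptr -0.22373343722547023 0.05583902485905034
cup [ 0.59255171 -0.26644234] [ 0.50769094 -0.40175601] 1.0106588276204513 0.15972206876970216 mid [ 0.55012133 -0.33409917] tile mid [0.5529, -0.3297]
platetop [ 0.54936134 -0.33977046] 87 [ 0.550035 -0.340603]
bal yaxis ang 1.3592840576938519
```

```bash
cat > w.py <<'E'
from h import *
import sys
# goal: python3 w.py x y z yangle  -> remaining in tool units
s=manip.sense();p=np.array(s["tcp_pos"]);M=R.from_quat(s["tool_rot"])
g=[float(a) for a in sys.argv[1:5]]
y=np.array([np.cos(g[3]),np.sin(g[3]),0]);z=np.array([0,0,-1.]);G=R.from_matrix(np.stack([np.cross(y,z),y,z],1))
print("t",round(s["t"],2),"p",p.round(4),"q",np.round(s["q"],2),"F",np.round(s["force"],1),"gap",round(s["finger_gap"],3),s["gripper_force"])
print("dp",(M.inv().apply(np.array(g[:3])-p)/.5).round(4),"rot",((M.inv()*G).as_rotvec()/2/np.pi).round(4))
E
python3 -m crank '[{"dp":[0.03,-0.028,0.005],"delta_rot":[0,0,0],"fingers":1},{"dp":[0.0566,-0.0539,0.009],"delta_rot":[0,0,0],"fingers":1},{"dp":[0.0566,-0.0539,0.009],"delta_rot":[0,0,0],"fingers":1},{"dp":[0.0566,-0.0539,0.009],"delta_rot":[0,0,0],"fingers":1},{"dp":[0.0566,-0.0539,0.009],"delta_rot":[0,0,0],"fingers":1},{"dp":[0.0566,-0.0539,0.009],"delta_rot":[0,0,0],"fingers":1},{"dp":[0.0566,-0.0539,0.009],"delta_rot":[0,0,0],"fingers":1},{"dp":[0.0566,-0.0539,0.009],"delta_rot":[0,0,0],"fingers":1},{"dp":[0.0566,-0.0539,0.009],"delta_rot":[0,0,0],"fingers":1},{"dp":[0.0566,-0.0539,0.009],"delta_rot":[0,0,0],"fingers":1},{"dp":[0.0566,-0.0539,0.009],"delta_rot":[0,0,0],"fingers":1},{"dp":[0.0566,-0.0539,0.009],"delta_rot":[0,0,0],"fingers":1}]' 30
python3 -m crank '[{"dp":[0.0566,-0.0539,0.009],"delta_rot":[0,0,0],"fingers":0.2},{"dp":[0.0566,-0.0539,0.009],"delta_rot":[0,0,0],"fingers":0.2},{"dp":[0.0566,-0.0539,0.009],"delta_rot":[0,0,0],"fingers":0.2},{"dp":[0.0566,-0.0539,0.009],"delta_rot":[0,0,0],"fingers":0.2},{"dp":[0.0566,-0.0539,0.009],"delta_rot":[0,0,0],"fingers":0.2},{"dp":[0.0566,-0.0539,0.009],"delta_rot":[0,0,0],"fingers":0.2},{"dp":[0.0566,-0.0539,0.009],"delta_rot":[0,0,0],"fingers":0.2},{"dp":[0.0566,-0.0539,0.009],"delta_rot":[0,0,0],"fingers":0.2},{"dp":[0.03,-0.028,0.005],"delta_rot":[0,0,-0.016],"fingers":0.2},{"dp":[0,0,0],"delta_rot":[0,0,-0.016],"fingers":0.2},{"dp":[0,0,0],"delta_rot":[0,0,-0.016],"fingers":0.2},{"dp":[0,0,0],"delta_rot":[0,0,0],"fingers":0.2}]' 30
python3 w.py .5866 .1085 .127 -.989
```

```text
t: 1.1
tcp_pos: [0.4012, -0.21, 0.2516]
tool_rot: [0.99, 0.14, -0.0, -0.0]
force: [1.4, -0.1, 0.5]
finger_gap: 1.0
gripper_force: 0.0
t: 2.1
tcp_pos: [0.5688, 0.0765, 0.2128]
tool_rot: [0.957, 0.289, -0.001, -0.0]
force: [0.2, -1.1, -0.4]
finger_gap: 0.603
gripper_force: 0.0
t 2.1 p [0.5688 0.0765 0.2128] q [-0.06  0.58  1.65 -0.    0.92  0.92] F [ 0.2 -1.1 -0.4] gap 0.603 0.0
dp [ 0.0651 -0.0335  0.1715] rot [-0.0001  0.0002  0.0006]
```

```bash
python3 -m crank '[{"dp":[0.033,-0.017,0.01],"delta_rot":[0,0,0],"fingers":0.2},{"dp":[0.032,-0.0165,0.03],"delta_rot":[0,0,0],"fingers":0.2},{"dp":[0,0,0.05],"delta_rot":[0,0,0],"fingers":0.2},{"dp":[0,0,0.05],"delta_rot":[0,0,0],"fingers":0.2},{"dp":[0,0,0.0315],"delta_rot":[0,0,0],"fingers":0.2},{"dp":[0,0,0],"delta_rot":[0,0,0],"fingers":-1},{"dp":[0,0,0],"delta_rot":[0,0,0],"fingers":-1},{"dp":[0,0,0],"delta_rot":[0,0,0],"fingers":-1},{"dp":[0,0,0],"delta_rot":[0,0,0],"fingers":-1},{"dp":[0,0,0],"delta_rot":[0,0,0],"fingers":-1},{"dp":[0,0,0],"delta_rot":[0,0,0],"fingers":-1}]' 30
python3 w.py .5866 .1085 .127 -.989
```

```text
t: 3.02
tcp_pos: [0.5846, 0.1104, 0.1281]
tool_rot: [0.958, 0.286, -0.001, -0.003]
force: [-3.4, 10.0, -4.3]
finger_gap: 0.155
gripper_force: 32.1
t 3.02 p [0.5846 0.1104 0.1281] q [-0.    0.73  1.64  0.01  0.78  0.98] F [-3.4 10.  -4.3] gap 0.155 32.089027762413025
dp [0.0012 0.0053 0.0021] rot [-0.001   0.0002 -0.0004]
```

```bash
python3 -m crank '[{"dp":[0,-0.005,0],"delta_rot":[0,0,0],"fingers":-1},{"dp":[0,0,0],"delta_rot":[0,0,0.009],"fingers":-1},{"dp":[0,0,0],"delta_rot":[0,0,0.017],"fingers":-1},{"dp":[0,0,0],"delta_rot":[0,0,0.017],"fingers":-1},{"dp":[0,0,0],"delta_rot":[0,0,0.017],"fingers":-1},{"dp":[0,0,0],"delta_rot":[0,0,0.017],"fingers":-1},{"dp":[0,0,0],"delta_rot":[0,0,0.017],"fingers":-1},{"dp":[0,0,0],"delta_rot":[0,0,0.017],"fingers":-1},{"dp":[0,0,0],"delta_rot":[0,0,0.0147],"fingers":-1},{"dp":[0,0,0],"delta_rot":[0,0,0],"fingers":-1},{"dp":[0,0,0],"delta_rot":[0,0,0],"fingers":-1}]' 30
python3 w.py .5854 .1095 .127 -1.78
python3 - <<'E'
from h import *
im,d=save("top","t1"); im2,_=save("scene","s1")
o=np.zeros((400,800,3),np.uint8)
o[:,:400]=cv2.resize(im[200:270,240:310],(400,400),interpolation=cv2.INTER_CUBIC)[:,:,::-1]
o[:,400:]=cv2.resize(im2[180:250,315:385],(400,400),interpolation=cv2.INTER_CUBIC)[:,:,::-1]
cv2.imwrite("pics/c1.png",o)
E
```

```text
t: 3.93
tcp_pos: [0.5843, 0.1115, 0.128]
tool_rot: [0.994, -0.105, -0.001, -0.001]
force: [-1.8, 7.0, -5.8]
finger_gap: 0.156
gripper_force: 31.9
t 3.93 p [0.5843 0.1115 0.128 ] q [-0.    0.73  1.64  0.    0.78  1.78] F [-1.8  7.  -5.8] gap 0.156 31.930124759674072
dp [0.003  0.0034 0.0021] rot [-0.0004  0.0005 -0.0001]
```

View pics/c1.png

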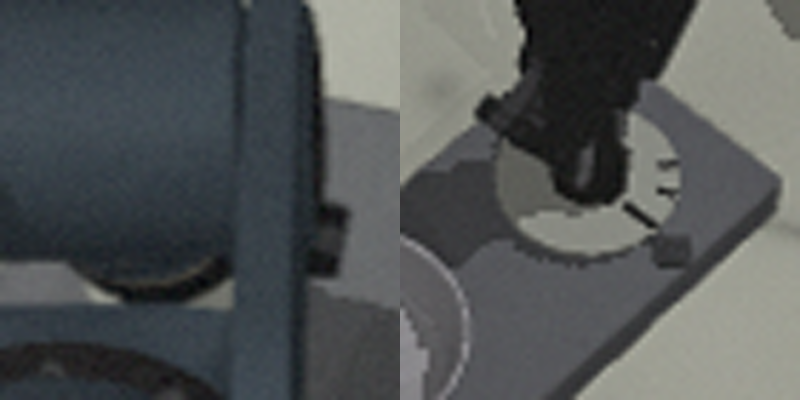

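Run:
```python
from h import *
f=lambda x,y,z:pz("scene",315+(x-400)/5.714-.4,180+y/5.714-.4,z)[:2]
o=f(657,228,.044);i=f(625,204,.044);p=f(675,250,.04);p2=f(675,250,.044);ang=lambda v:np.arctan2(v[1],v[0])
l=f(497,180,.044);r=f(682,180,.044);b=f(590,262,.044)
print(o,i,p,p2,"mark",ang(o-i),"markptr",ang(p-o),ang(p2-o))
for c in ((l+r)/2,np.array([.5846,.1105]),np.array([.5866,.1085])): print(c,ang(o-c),ang(p-c),ang(p2-c),np.hypot(*(o-c)),np.hypot(*(p-c)))
print(b)
```

```text
[0.62825621 0.10152054] [0.60884298 0.10529531] [0.64036152 0.09769025] [0.64140047 0.09532256] mark -0.19204676229160544 markptr -0.30644657698536387 -0.4406172506008667
[0.58781983 0.10823862] -0.16463558508303702 -0.19812792722360248 -0.23654527720326105 0.040990648893981525 0.05359008271064815
[0.5846 0.1105] -0.20285657793051795 -0.225806036946411 -0.26110600144601936 0.04457011640998173 0.057213953914729
[0.5866 0.1085] -0.16600710750711764 -0.19842274007999094 -0.235981858031783 0.04223686309738018 0.054837500505187285
[0.61117073 0.06883211]
```

```bash
python3 -m crank '[{"dp":[0,-0.004,0],"delta_rot":[0,0,0.005],"fingers":-1},{"dp":[0,0,0],"delta_rot":[0,0,0],"fingers":-1},{"dp":[0,0,0],"delta_rot":[0,0,0],"fingers":0},{"dp":[0,0,0],"delta_rot":[0,0,0],"fingers":0},{"dp":[0,0,0],"delta_rot":[0,0,0],"fingers":0},{"dp":[0,0,-0.03],"delta_rot":[0,0,0],"fingers":0},{"dp":[0,0,-0.06],"delta_rot":[0,0,0],"fingers":0},{"dp":[0,0,-0.06],"delta_rot":[0,0,0],"fingers":0},{"dp":[-0.05,0.05,-0.02],"delta_rot":[0,0,0],"fingers":0},{"dp":[-0.055,0.055,0],"delta_rot":[0,0,0],"fingers":0},{"dp":[-0.055,0.055,0],"delta_rot":[0,0,0],"fingers":0},{"dp":[-0.055,0.055,0],"delta_rot":[0,0,0],"fingers":0}]' 30
python3 -m crank '[{"dp":[-0.055,0.055,0],"delta_rot":[0,0,0],"fingers":0},{"dp":[-0.055,0.055,0],"delta_rot":[0,0,0],"fingers":0},{"dp":[-0.03,0.03,0],"delta_rot":[0,0,0],"fingers":0}]'
python3 w.py .5466 -.3439 .2 -.56
python3 - <<'E'
from h import *
im,d=save("top","t2"); im2,_=save("scene","s2")
o=np.zeros((400,800,3),np.uint8)
o[:,:400]=cv2.resize(im[205:265,245:305],(400,400),interpolation=cv2.INTER_CUBIC)[:,:,::-1]
o[:,400:]=cv2.resize(im2[180:240,325:385],(400,400),interpolation=cv2.INTER_CUBIC)[:,:,::-1]
cv2.imwrite("pics/c2.png",o)
E
```

```text
t: 5.03
tcp_pos: [0.4559, 0.0318, 0.2139]
tool_rot: [0.993, -0.119, 0.002, 0.0]
force: [0.2, -1.2, -0.6]
finger_gap: 0.499
gripper_force: 0.0
t: 5.28
tcp_pos: [0.3684, -0.0196, 0.2133]
tool_rot: [0.993, -0.12, -0.001, 0.0]
force: [0.6, 0.4, -0.0]
finger_gap: 0.499
gripper_force: 0.0
t 5.28 p [ 0.3684 -0.0196  0.2133] q [-0.36  0.37  2.14 -0.    0.63  1.45] F [ 0.6  0.4 -0. ] gap 0.499 0.0
dp [0.5003 0.5455 0.0262] rot [-1.00e-04  2.00e-04 -1.99e-01]
```

View pics/c2.png

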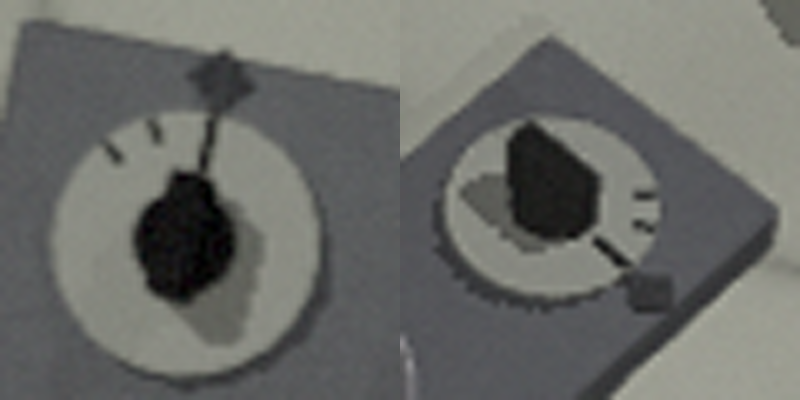

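```bash
cat > ang.py <<'E'
from h import *
def crop(im,x0,y0): return im[y0:y0+60,x0:x0+60]
ang=lambda v:np.arctan2(v[1],v[0])
def ell(name,im,x0,y0):
    g=cv2.cvtColor(cv2.resize(im[y0:y0+60,x0:x0+60],None,fx=8,fy=8,interpolation=cv2.INTER_CUBIC),cv2.COLOR_RGB2GRAY)
    return g
E
python3 - <<'E'
from ang import *
# hand-read composite pixels, scale 6.667; pixel centre correction
T=lambda x,y,z:pz("top",245+(x+.5)/6.667-.5,205+(y+.5)/6.667-.5,z)[:2]
S=lambda x,y,z:pz("scene",325+(x-400+.5)/6.667-.5,180+(y+.5)/6.667-.5,z)[:2]
for N,F,c,o,i,p in(("top",T,(187,242),(213,120),(203,168),(223,81)),("scene",S,(553,207),(629,266),(597,239),(651,292))):
  C,O,I=[F(*k,.044) for k in(c,o,i)]
  print(N,C,"mark",ang(O-C),ang(O-I),np.hypot(*(O-C)),"ptr",[(round(ang(F(*p,z)-C),3),round(np.hypot(*(F(*p,z)-C)),4)) for z in(.036,.038,.04)])
import cv2
a=cv2.imread("pics/c2.png");g=cv2.cvtColor(a,cv2.COLOR_BGR2GRAY)
m=(g<75).astype(np.uint8)
n,l,s,c=cv2.connectedComponentsWithStats(m)
for k in range(1,n):
  if s[k,4]>60: print(s[k],c[k].round(1), g[l==k].mean())
E
```

```text
top [0.5882762  0.11004861] mark -0.2234010446636233 -0.218849035211764 0.0412147287069497 ptr [(np.float64(-0.22), np.float64(0.0556)), (np.float64(-0.223), np.float64(0.0553)), (np.float64(-0.227), np.float64(0.0551))]
scene [0.58648652 0.10924068] mark -0.2095511687129849 -0.25269724097131685 0.0411413612892326 ptr [(np.float64(-0.19), np.float64(0.0527)), (np.float64(-0.21), np.float64(0.0534)), (np.float64(-0.229), np.float64(0.0542))]
[  133    54   123   252 13121] [193.5 204.8] 30.330615044585016
[ 505  121   95  121 8347] [548.5 186.9] 32.95687073199952
[151 124   9  16  80] [155.6 131.8] 67.1
[107 146  14  15 100] [113.8 153.4] 64.43
[636 193  19   7 107] [644.5 195.5] 58.373831775700936
[ 431  198  174  116 2989] [491.  275.5] 61.63532954165272
[ 575  218  200  182 6975] [670.3 308.3] 58.12129032258065
[634 221  21  12 121] [643.7 226.2] 62.0
[ 118  231  213  163 3541] [260.6 339.9] 63.87207003671279
[594 238  37  30 402] [611.4 253.1] 46.0771144278607
```

```bash
python3 -m crank '[{"dp":[0.025,0.027,0],"delta_rot":[0,0,0],"fingers":0},{"dp":[0.05,0.0535,0],"delta_rot":[0,0,0],"fingers":0},{"dp":[0.05,0.0535,0],"delta_rot":[0,0,0],"fingers":0},{"dp":[0.05,0.0535,0],"delta_rot":[0,0,0],"fingers":0},{"dp":[0.05,0.0535,0],"delta_rot":[0,0,0],"fingers":0},{"dp":[0.05,0.0535,0],"delta_rot":[0,0,0],"fingers":0},{"dp":[0.05,0.0535,0],"delta_rot":[0,0,0],"fingers":0},{"dp":[0.05,0.0535,0],"delta_rot":[0,0,0],"fingers":0},{"dp":[0.05,0.0535,0],"delta_rot":[0,0,0],"fingers":0},{"dp":[0.05,0.0535,0.01],"delta_rot":[0,0,0.017],"fingers":0},{"dp":[0.026,0.028,0.01],"delta_rot":[0,0,0.017],"fingers":0},{"dp":[0,0,0],"delta_rot":[0,0,0.017],"fingers":0}]'
python3 -m crank '[{"dp":[0,0,0],"delta_rot":[0,0,0],"fingers":0},{"dp":[0,0,0],"delta_rot":[0,0,0],"fingers":0}]'
python3 w.py .5485 -.339 .117 -2.13
python3 - <<'E'
from h import *
im,d=save("top","t3"); im2,_=save("scene","s3")
c=pz("scene",235,340,.03);u,v=proj("scene",[.5485,-.339,.03]);u2,v2=proj("top",[.5485,-.339,.03]);print(u,v,u2,v2)
o=np.zeros((400,800,3),np.uint8)
o[:,:400]=cv2.resize(im[200:300,420:520],(400,400),interpolation=cv2.INTER_CUBIC)[:,:,::-1]
o[:,400:]=cv2.resize(im2[290:390,190:290],(400,400),interpolation=cv2.INTER_CUBIC)[:,:,::-1]
cv2.imwrite("pics/c3.png",o)
E
```

```text
t: 6.38
tcp_pos: [0.553, -0.3453, 0.2029]
tool_rot: [0.96, -0.28, 0.004, 0.002]
force: [0.9, -0.2, -0.0]
finger_gap: 0.501
gripper_force: 0.0
t: 6.55
tcp_pos: [0.5504, -0.3398, 0.2028]
tool_rot: [0.962, -0.275, 0.001, 0.0]
force: [0.7, -0.3, 0.0]
finger_gap: 0.502
gripper_force: 0.0
t 6.55 p [ 0.5504 -0.3398  0.2028] q [-0.73  0.68  1.46  0.    1.    1.4 ] F [ 0.7 -0.3  0. ] gap 0.502 0.0
dp [-0.0043  0.0006  0.1717] rot [-0.     -0.0002  0.0004]
236.84511210870056 341.39797805704995 476.4498479250408 254.97453957043035
```

View pics/c3.png

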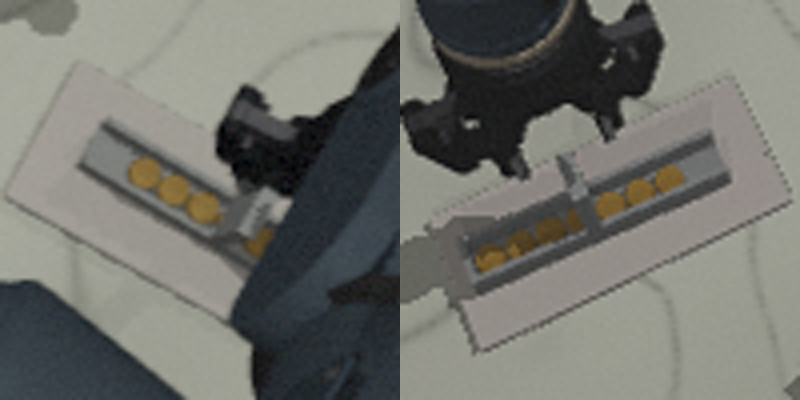

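```bash
python3 -m crank '[{"dp":[-0.003,0,0.03],"delta_rot":[0,0,0],"fingers":0},{"dp":[0,0,0.05],"delta_rot":[0,0,0],"fingers":0},{"dp":[0,0,0.05],"delta_rot":[0,0,0],"fingers":0},{"dp":[0,0,0.03],"delta_rot":[0,0,0],"fingers":0},{"dp":[0,0,0.012],"delta_rot":[0,0,0],"fingers":0},{"dp":[0,0,0],"delta_rot":[0,0,0],"fingers":0},{"dp":[0,0,0],"delta_rot":[0,0,0],"fingers":-1},{"dp":[0,0,0],"delta_rot":[0,0,0],"fingers":-1},{"dp":[0,0,0],"delta_rot":[0,0,0],"fingers":-1},{"dp":[0,0,0],"delta_rot":[0,0,0],"fingers":-1},{"dp":[0,0,0],"delta_rot":[0,0,0],"fingers":-1},{"dp":[0,0,0],"delta_rot":[0,0,0],"fingers":-1}]' 60
python3 w.py .5485 -.339 .117 -2.13
```

```text
t: 7.65
tcp_pos: [0.5492, -0.3395, 0.1184]
tool_rot: [0.961, -0.276, 0.002, 0.001]
force: [-0.7, 1.0, 5.9]
finger_gap: 0.108
gripper_force: 59.6
t 7.65 p [ 0.5492 -0.3395  0.1184] q [-0.73  0.79  1.51  0.    0.84  1.4 ] F [-0.7  1.   5.9] gap 0.108 59.620458483695984
dp [-0.0018 -0.      0.0028] rot [ 0.0001 -0.0005  0.    ]
```

```bash
python3 -m crank '[{"dp":[0,0,-0.01],"delta_rot":[0,0,0],"fingers":-1},{"dp":[0,0,-0.025],"delta_rot":[0,0,0],"fingers":-1},{"dp":[0,0,-0.035],"delta_rot":[0,0,0],"fingers":-1},{"dp":[0,0,-0.04],"delta_rot":[0,0,0],"fingers":-1},{"dp":[0,0,-0.04],"delta_rot":[0,0,0],"fingers":-1},{"dp":[0,0,-0.04],"delta_rot":[0,0,0],"fingers":-1},{"dp":[0,0,-0.035],"delta_rot":[0,0,0],"fingers":-1},{"dp":[0,0,-0.025],"delta_rot":[0,0,0],"fingers":-1},{"dp":[0,0,-0.01],"delta_rot":[0,0,0],"fingers":-1},{"dp":[-0.008,-0.0077,0],"delta_rot":[0,0,0],"fingers":-1},{"dp":[-0.016,-0.0154,0],"delta_rot":[0,0,0],"fingers":-1},{"dp":[-0.022,-0.021,0],"delta_rot":[0,0,0],"fingers":-1}]' 60
python3 -m crank '[{"dp":[-0.0235,-0.0226,0],"delta_rot":[0,0,0],"fingers":-1},{"dp":[-0.0235,-0.0226,0],"delta_rot":[0,0,0],"fingers":-1},{"dp":[-0.0235,-0.0226,0],"delta_rot":[0,0,0],"fingers":-1},{"dp":[-0.0235,-0.0226,0],"delta_rot":[0,0,0],"fingers":-1},{"dp":[-0.0235,-0.0226,0],"delta_rot":[0,0,0],"fingers":-1},{"dp":[-0.0235,-0.0226,0],"delta_rot":[0,0,0],"fingers":-1},{"dp":[-0.0235,-0.0226,0],"delta_rot":[0,0,0],"fingers":-1},{"dp":[-0.0235,-0.0226,0],"delta_rot":[0,0,0],"fingers":-1},{"dp":[-0.0235,-0.0226,0],"delta_rot":[0,0,0],"fingers":-1},{"dp":[-0.022,-0.021,0],"delta_rot":[0,0,0],"fingers":-1},{"dp":[-0.016,-0.0154,0],"delta_rot":[0,0,0],"fingers":-1},{"dp":[-0.0085,-0.0081,0],"delta_rot":[0,0,0],"fingers":-1}]'
python3 -m crank '[{"dp":[0,0,0],"delta_rot":[0,0,0],"fingers":-1},{"dp":[0,0,0],"delta_rot":[0,0,0],"fingers":-1}]'
cat > lip.py <<'E'
from h import *
s=manip.sense();p=np.array(s["tcp_pos"]);M=R.from_quat(s["tool_rot"])
L=np.array([0,-.085,.1074]);lip=p+M.apply(L);d=-M.as_matrix()[:,1]
print("t",round(s["t"],2),"lip",lip.round(4),"tilt",round(float(np.arcsin(-d[2])),3),"yaw",round(float(np.arctan2(d[1],d[0])),3),"q",np.round(s["q"],2),"gf",round(s["gripper_force"],1),"F",np.round(s["force"],1))
E
python3 lip.py
python3 - <<'E'
from h import *
im,d=save("top","t4"); im2,_=save("scene","s4")
o=np.zeros((400,800,3),np.uint8)
o[:,:400]=cv2.resize(im[190:310,270:390],(400,400),interpolation=cv2.INTER_CUBIC)[:,:,::-1]
o[:,400:]=cv2.resize(im2[170:330,240:400],(400,400),interpolation=cv2.INTER_CUBIC)[:,:,::-1]
cv2.imwrite("pics/c4.png",o)
for z in(.115,): print("D",proj("top",[.553,-.048,.063]),proj("scene",[.553,-.048,.063]))
E
```

```text
t: 8.65
tcp_pos: [0.5397, -0.3072, 0.2454]
tool_rot: [0.961, -0.277, -0.001, -0.0]
force: [0.8, 0.8, -3.5]
finger_gap: 0.106
gripper_force: 58.5
t: 9.65
tcp_pos: [0.4962, -0.1325, 0.2467]
tool_rot: [0.961, -0.275, -0.001, -0.0]
force: [0.6, 0.3, -3.0]
finger_gap: 0.109
gripper_force: 58.5
t: 9.82
tcp_pos: [0.4974, -0.1345, 0.2469]
tool_rot: [0.961, -0.276, 0.001, 0.0]
force: [-0.2, 0.0, -2.9]
finger_gap: 0.108
gripper_force: 58.5
t 9.82 lip [ 0.5426 -0.0625  0.1394] tilt 0.0 yaw 1.012 q [-0.48  0.46  1.76 -0.    0.91  1.65] gf 58.5 F [-0.2  0.  -2.9]
D (np.float64(345.77209817442605), np.float64(254.68286830439126)) (np.float64(305.23356722364457), np.float64(244.23911203600971))
```

View pics/c4.png

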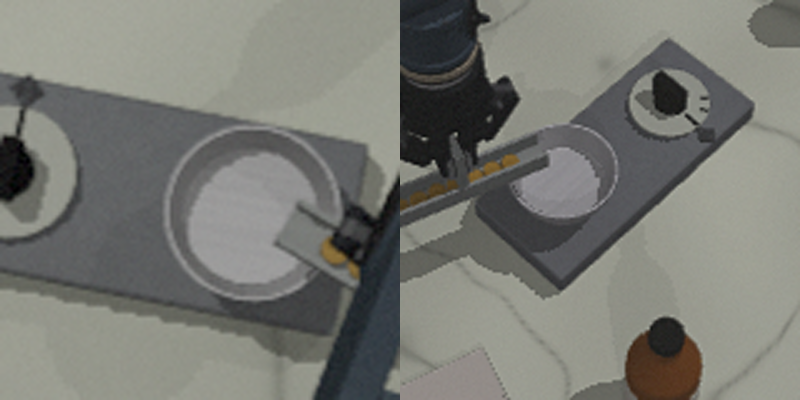

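```bash
cat > look.py <<'E'
from h import *
import sys
s=manip.sense();p=np.array(s["tcp_pos"]);M=R.from_quat(s["tool_rot"]).as_matrix()
L=np.array([0,-.085,.1074]);lip=p+M@L;d=-M[:,1];up=-M[:,2];lat=M[:,0]
out={"t":round(s["t"],2),"lip":lip.round(3).tolist(),"tilt":round(float(np.arcsin(-d[2])),3)}
for name in("top","scene"):
    im,_=manip.snapshot(name);cv2.imwrite(f"pics/last_{name}.png",im[:,:,::-1])
    g=cv2.cvtColor(im,cv2.COLOR_RGB2GRAY).astype(np.float32)
    A=np.arange(-.5,1.3,.01);C=np.array([.5875,.1098]);v=[]
    for a in A:
        v.append(np.mean([g[int(round(y)),int(round(x))] for r in(.050,.053,.056) for x,y in[proj(name,[*(C+r*np.array([np.cos(a),np.sin(a)])),.038])]]))
    v=cv2.GaussianBlur(np.array(v,np.float32)[None],(0,0),6)[0];w=np.clip(np.median(v)-6-v,0,None);i=int(v.argmin())
    k=abs(A-A[i])<.2;out[name+"_ptr"]=(round(float((A*w)[k].sum()/max(w[k].sum(),1e-6))+.215,3),round(float(np.median(v)-v[i])))
    h=cv2.cvtColor(im,cv2.COLOR_RGB2HSV);m=(h[...,0]>8)&(h[...,0]<28)&(h[...,1]>110)&(h[...,2]>50)
    cm=manip.camera_model(name);Ra=att(cm);o=np.array(cm["origin"]);vs,us=np.nonzero(m)
    rr=np.stack([(us-cm["cx"])/cm["fx"],-(vs-cm["cy"])/cm["fy"],-np.ones(len(us))],1)@Ra.T
    P=o+rr*(((lip+.009*up-o)@up)/(rr@up))[:,None];c=P-lip;x=c@d;y=c@lat
    incup=(abs(y)<.013)&(x>-.16)&(x<.004)
    out[name+"_front"]=round(float(-np.sort(x[incup])[-4:].mean()*1000),1) if incup.sum()>4 else None
    Q=o+rr*((.068-o[2])/rr[:,2])[:,None];dd=(np.hypot(Q[:,0]-.553,Q[:,1]+.048)<.055)&~incup
    out[name+"_dishpx"]=int(dd.sum())
print(out)
E
python3 look.py
python3 -m crank '[{"dp":[0,0,0.012],"delta_rot":[0,0,0],"fingers":-1},{"dp":[0,0,0.025],"delta_rot":[0,0,0],"fingers":-1},{"dp":[0,0,0.015],"delta_rot":[0,0,0],"fingers":-1},{"dp":[0,-0.0043,-0.0034],"delta_rot":[-0.0032,0,0],"fingers":-1},{"dp":[0,-0.0087,-0.0066],"delta_rot":[-0.0064,0,0],"fingers":-1},{"dp":[0,-0.0087,-0.0066],"delta_rot":[-0.0064,0,0],"fingers":-1},{"dp":[0,-0.0087,-0.0066],"delta_rot":[-0.0064,0,0],"fingers":-1},{"dp":[0,-0.0087,-0.0066],"delta_rot":[-0.0064,0,0],"fingers":-1},{"dp":[0,-0.0087,-0.0066],"delta_rot":[-0.0064,0,0],"fingers":-1},{"dp":[0,-0.0043,-0.0034],"delta_rot":[-0.0032,0,0],"fingers":-1},{"dp":[0,0,0],"delta_rot":[0,0,0],"fingers":-1}]' 60
python3 look.py; python3 lip.py
```

```text
{'t': 9.92, 'lip': [0.543, -0.063, 0.139], 'tilt': 0.0, 'top_ptr': (0.002, 34), 'top_front': 26.4, 'top_dishpx': 0, 'scene_ptr': (-0.065, 34), 'scene_front': 29.5, 'scene_dishpx': 0}
t: 10.93
tcp_pos: [0.5124, -0.1101, 0.2373]
tool_rot: [0.954, -0.273, -0.033, 0.116]
force: [0.9, -0.1, -4.0]
finger_gap: 0.112
gripper_force: 58.7
{'t': 10.93, 'lip': [0.542, -0.062, 0.113], 'tilt': 0.241, 'top_ptr': (0.005, 35), 'top_front': 128.1, 'top_dishpx': 0, 'scene_ptr': (-0.06, 34), 'scene_front': 29.4, 'scene_dishpx': 0}
t 11.03 lip [ 0.5418 -0.0624  0.1127] tilt 0.241 yaw 1.012 q [-0.33  0.52  1.71 -0.28  0.99  1.97] gf 58.7 F [-0.6 -0.7 -3.5]
```

```bash
sed -i 's/^print(out)/print(out)\nf=out["scene_front"];sys.exit(1 if f is None or f<float(sys.argv[1]) else 0)/' look.py
python3 -m crank '[{"dp":[0,-0.0043,-0.0034],"delta_rot":[-0.0032,0,0],"fingers":-1},{"dp":[0,-0.0043,-0.0034],"delta_rot":[-0.0032,0,0],"fingers":-1},{"dp":[0,0,0],"delta_rot":[0,0,0],"fingers":-1}]' >/dev/null; python3 look.py 27 &&
python3 -m crank '[{"dp":[0,-0.0043,-0.0034],"delta_rot":[-0.0032,0,0],"fingers":-1},{"dp":[0,0,0],"delta_rot":[0,0,0],"fingers":-1}]' >/dev/null && python3 look.py 27 &&
python3 -m crank '[{"dp":[0,-0.0043,-0.0034],"delta_rot":[-0.0032,0,0],"fingers":-1},{"dp":[0,0,0],"delta_rot":[0,0,0],"fingers":-1}]' >/dev/null && python3 look.py 27 &&
python3 -m crank '[{"dp":[0,-0.0043,-0.0034],"delta_rot":[-0.0032,0,0],"fingers":-1},{"dp":[0,0,0],"delta_rot":[0,0,0],"fingers":-1}]' >/dev/null && python3 look.py 27 &&
python3 -m crank '[{"dp":[0,-0.0043,-0.0034],"delta_rot":[-0.0032,0,0],"fingers":-1},{"dp":[0,0,0],"delta_rot":[0,0,0],"fingers":-1}]' >/dev/null && python3 look.py 27 &&
python3 -m crank '[{"dp":[0,-0.0043,-0.0034],"delta_rot":[-0.0032,0,0],"fingers":-1},{"dp":[0,0,0],"delta_rot":[0,0,0],"fingers":-1}]' >/dev/null && python3 look.py 27 &&
python3 -m crank '[{"dp":[0,-0.0043,-0.0034],"delta_rot":[-0.0032,0,0],"fingers":-1},{"dp":[0,0,0],"delta_rot":[0,0,0],"fingers":-1}]' >/dev/null && python3 look.py 27 &&
python3 -m crank '[{"dp":[0,-0.0043,-0.0034],"delta_rot":[-0.0032,0,0],"fingers":-1},{"dp":[0,0,0],"delta_rot":[0,0,0],"fingers":-1}]' >/dev/null && python3 look.py 27
```

```text
{'t': 11.28, 'lip': [0.542, -0.062, 0.113], 'tilt': 0.282, 'top_ptr': (-0.009, 37), 'top_front': 115.2, 'top_dishpx': 0, 'scene_ptr': (-0.065, 34), 'scene_front': 26.8, 'scene_dishpx': 0}
```

```bash
python3 look.py 24 &&
python3 -m crank '[{"dp":[0,-0.0021,-0.0017],"delta_rot":[-0.0016,0,0],"fingers":-1},{"dp":[0,0,0],"delta_rot":[0,0,0],"fingers":-1}]' >/dev/null && python3 look.py 24 &&
python3 -m crank '[{"dp":[0,-0.0021,-0.0017],"delta_rot":[-0.0016,0,0],"fingers":-1},{"dp":[0,0,0],"delta_rot":[0,0,0],"fingers":-1}]' >/dev/null && python3 look.py 24 &&
python3 -m crank '[{"dp":[0,-0.0021,-0.0017],"delta_rot":[-0.0016,0,0],"fingers":-1},{"dp":[0,0,0],"delta_rot":[0,0,0],"fingers":-1}]' >/dev/null && python3 look.py 24 &&
python3 -m crank '[{"dp":[0,-0.0021,-0.0017],"delta_rot":[-0.0016,0,0],"fingers":-1},{"dp":[0,0,0],"delta_rot":[0,0,0],"fingers":-1}]' >/dev/null && python3 look.py 24 &&
python3 -m crank '[{"dp":[0,-0.0021,-0.0017],"delta_rot":[-0.0016,0,0],"fingers":-1},{"dp":[0,0,0],"delta_rot":[0,0,0],"fingers":-1}]' >/dev/null && python3 look.py 24 &&
python3 -m crank '[{"dp":[0,-0.0021,-0.0017],"delta_rot":[-0.0016,0,0],"fingers":-1},{"dp":[0,0,0],"delta_rot":[0,0,0],"fingers":-1}]' >/dev/null && python3 look.py 24
```

```text
{'t': 11.38, 'lip': [0.542, -0.063, 0.113], 'tilt': 0.281, 'top_ptr': (-0.004, 35), 'top_front': 116.3, 'top_dishpx': 0, 'scene_ptr': (-0.064, 34), 'scene_front': 26.6, 'scene_dishpx': 0}
{'t': 11.65, 'lip': [0.542, -0.063, 0.113], 'tilt': 0.292, 'top_ptr': (-0.003, 35), 'top_front': 110.9, 'top_dishpx': 0, 'scene_ptr': (-0.065, 35), 'scene_front': 26.7, 'scene_dishpx': 0}
{'t': 11.92, 'lip': [0.542, -0.063, 0.113], 'tilt': 0.302, 'top_ptr': (-0.002, 37), 'top_front': 106.8, 'top_dishpx': 0, 'scene_ptr': (-0.059, 35), 'scene_front': 24.9, 'scene_dishpx': 0}
{'t': 12.18, 'lip': [0.542, -0.063, 0.113], 'tilt': 0.312, 'top_ptr': (-0.008, 37), 'top_front': 103.8, 'top_dishpx': 0, 'scene_ptr': (-0.065, 34), 'scene_front': 24.1, 'scene_dishpx': 0}
{'t': 12.45, 'lip': [0.542, -0.063, 0.113], 'tilt': 0.322, 'top_ptr': (-0.008, 37), 'top_front': 101.4, 'top_dishpx': 0, 'scene_ptr': (-0.064, 35), 'scene_front': 22.8, 'scene_dishpx': 0}
```

```bash
python3 look.py 17 &&
python3 -m crank '[{"dp":[0,-0.0043,-0.0034],"delta_rot":[-0.0032,0,0],"fingers":-1},{"dp":[0,0,0],"delta_rot":[0,0,0],"fingers":-1}]' >/dev/null && python3 look.py 17 &&
python3 -m crank '[{"dp":[0,-0.0043,-0.0034],"delta_rot":[-0.0032,0,0],"fingers":-1},{"dp":[0,0,0],"delta_rot":[0,0,0],"fingers":-1}]' >/dev/null && python3 look.py 17 &&
python3 -m crank '[{"dp":[0,-0.0043,-0.0034],"delta_rot":[-0.0032,0,0],"fingers":-1},{"dp":[0,0,0],"delta_rot":[0,0,0],"fingers":-1}]' >/dev/null && python3 look.py 17 &&
python3 -m crank '[{"dp":[0,-0.0043,-0.0034],"delta_rot":[-0.0032,0,0],"fingers":-1},{"dp":[0,0,0],"delta_rot":[0,0,0],"fingers":-1}]' >/dev/null && python3 look.py 17 &&
python3 -m crank '[{"dp":[0,-0.0043,-0.0034],"delta_rot":[-0.0032,0,0],"fingers":-1},{"dp":[0,0,0],"delta_rot":[0,0,0],"fingers":-1}]' >/dev/null && python3 look.py 17 &&
python3 -m crank '[{"dp":[0,-0.0043,-0.0034],"delta_rot":[-0.0032,0,0],"fingers":-1},{"dp":[0,0,0],"delta_rot":[0,0,0],"fingers":-1}]' >/dev/null && python3 look.py 17 &&
python3 -m crank '[{"dp":[0,-0.0043,-0.0034],"delta_rot":[-0.0032,0,0],"fingers":-1},{"dp":[0,0,0],"delta_rot":[0,0,0],"fingers":-1}]' >/dev/null && python3 look.py 17 &&
python3 -m crank '[{"dp":[0,-0.0043,-0.0034],"delta_rot":[-0.0032,0,0],"fingers":-1},{"dp":[0,0,0],"delta_rot":[0,0,0],"fingers":-1}]' >/dev/null && python3 look.py 17
```

```text
{'t': 12.55, 'lip': [0.542, -0.063, 0.113], 'tilt': 0.322, 'top_ptr': (-0.008, 38), 'top_front': 101.3, 'top_dishpx': 0, 'scene_ptr': (-0.059, 34), 'scene_front': 22.7, 'scene_dishpx': 0}
{'t': 12.82, 'lip': [0.542, -0.063, 0.113], 'tilt': 0.342, 'top_ptr': (-0.004, 37), 'top_front': 93.6, 'top_dishpx': 0, 'scene_ptr': (-0.064, 33), 'scene_front': 19.4, 'scene_dishpx': 0}
{'t': 13.08, 'lip': [0.542, -0.062, 0.113], 'tilt': 0.363, 'top_ptr': (-0.009, 36), 'top_front': 92.3, 'top_dishpx': 0, 'scene_ptr': (-0.064, 34), 'scene_front': 15.1, 'scene_dishpx': 0}
```

```bash
python3 look.py 10; python3 -m crank '[{"dp":[0,0,0],"delta_rot":[0,0,0],"fingers":-1},{"dp":[0,0,0],"delta_rot":[0,0,0],"fingers":-1}]' >/dev/null; python3 look.py 10
python3 - <<'E'
import cv2,numpy as np
a=cv2.imread("pics/s4.png")[190:260,240:330];b=cv2.imread("pics/last_scene.png")[190:260,240:330]
cv2.imwrite("pics/c5.png",np.hstack([cv2.resize(k,(400,311),interpolation=cv2.INTER_CUBIC) for k in(a,b)]))
E
```

```text
{'t': 13.18, 'lip': [0.542, -0.063, 0.113], 'tilt': 0.362, 'top_ptr': (-0.008, 37), 'top_front': 96.0, 'top_dishpx': 0, 'scene_ptr': (-0.064, 34), 'scene_front': 14.8, 'scene_dishpx': 0}
{'t': 13.45, 'lip': [0.542, -0.063, 0.113], 'tilt': 0.362, 'top_ptr': (-0.008, 36), 'top_front': 94.0, 'top_dishpx': 0, 'scene_ptr': (-0.065, 35), 'scene_front': 11.8, 'scene_dishpx': 0}
```

View pics/c5.png

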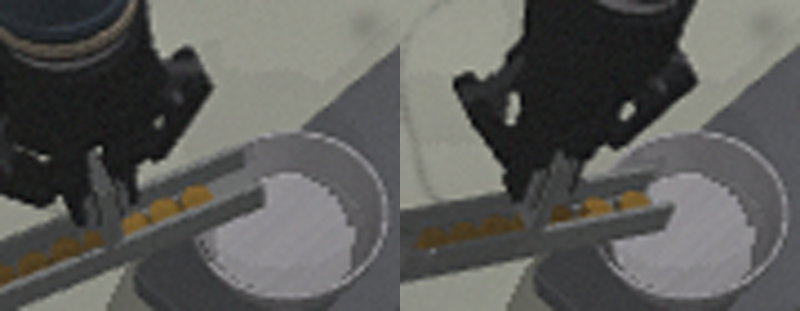

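```bash
sed -i 's/^f=out.*/sys.exit(1 if out["top_ptr"][0]>float(sys.argv[1]) else 0)/' look.py
H='x'; for i in 1; do :; done
python3 -m crank '[{"dp":[0,0,0],"delta_rot":[0,0,0],"fingers":-1},{"dp":[0,0,0],"delta_rot":[0,0,0],"fingers":-1},{"dp":[0,0,0],"delta_rot":[0,0,0],"fingers":-1},{"dp":[0,0,0],"delta_rot":[0,0,0],"fingers":-1}]' >/dev/null && python3 look.py .1 &&
python3 -m crank '[{"dp":[0,0,0],"delta_rot":[0,0,0],"fingers":-1},{"dp":[0,0,0],"delta_rot":[0,0,0],"fingers":-1},{"dp":[0,0,0],"delta_rot":[0,0,0],"fingers":-1},{"dp":[0,0,0],"delta_rot":[0,0,0],"fingers":-1}]' >/dev/null && python3 look.py .1 &&
python3 -m crank '[{"dp":[0,0,0],"delta_rot":[0,0,0],"fingers":-1},{"dp":[0,0,0],"delta_rot":[0,0,0],"fingers":-1},{"dp":[0,0,0],"delta_rot":[0,0,0],"fingers":-1},{"dp":[0,0,0],"delta_rot":[0,0,0],"fingers":-1}]' >/dev/null && python3 look.py .1 &&
python3 -m crank '[{"dp":[0,0,0],"delta_rot":[0,0,0],"fingers":-1},{"dp":[0,0,0],"delta_rot":[0,0,0],"fingers":-1},{"dp":[0,0,0],"delta_rot":[0,0,0],"fingers":-1},{"dp":[0,0,0],"delta_rot":[0,0,0],"fingers":-1}]' >/dev/null && python3 look.py .1 &&
python3 -m crank '[{"dp":[0,0,0],"delta_rot":[0,0,0],"fingers":-1},{"dp":[0,0,0],"delta_rot":[0,0,0],"fingers":-1},{"dp":[0,0,0],"delta_rot":[0,0,0],"fingers":-1},{"dp":[0,0,0],"delta_rot":[0,0,0],"fingers":-1}]' >/dev/null && python3 look.py .1 &&
python3 -m crank '[{"dp":[0,0,0],"delta_rot":[0,0,0],"fingers":-1},{"dp":[0,0,0],"delta_rot":[0,0,0],"fingers":-1},{"dp":[0,0,0],"delta_rot":[0,0,0],"fingers":-1},{"dp":[0,0,0],"delta_rot":[0,0,0],"fingers":-1}]' >/dev/null && python3 look.py .1
```

```text
{'t': 13.88, 'lip': [0.542, -0.063, 0.113], 'tilt': 0.362, 'top_ptr': (0.0, 36), 'top_front': 92.9, 'top_dishpx': 0, 'scene_ptr': (-0.052, 34), 'scene_front': 7.8, 'scene_dishpx': 0}
{'t': 14.32, 'lip': [0.542, -0.063, 0.113], 'tilt': 0.362, 'top_ptr': (-0.008, 37), 'top_front': 92.5, 'top_dishpx': 0, 'scene_ptr': (-0.064, 34), 'scene_front': 4.3, 'scene_dishpx': 0}
{'t': 14.75, 'lip': [0.542, -0.063, 0.113], 'tilt': 0.362, 'top_ptr': (-0.004, 36), 'top_front': 91.7, 'top_dishpx': 0, 'scene_ptr': (-0.067, 35), 'scene_front': -0.6, 'scene_dishpx': 0}
{'t': 15.18, 'lip': [0.542, -0.063, 0.113], 'tilt': 0.362, 'top_ptr': (0.294, 36), 'top_front': 90.7, 'top_dishpx': 11, 'scene_ptr': (0.181, 34), 'scene_front': 23.4, 'scene_dishpx': 34}
```

```bash
python3 -m crank '[{"dp":[0,0,0],"delta_rot":[0,0,0],"fingers":-1},{"dp":[0,0,0],"delta_rot":[0,0,0],"fingers":-1},{"dp":[0,0,0],"delta_rot":[0,0,0],"fingers":-1},{"dp":[0,0,0],"delta_rot":[0,0,0],"fingers":-1},{"dp":[0,0,0],"delta_rot":[0,0,0],"fingers":-1},{"dp":[0,0,0],"delta_rot":[0,0,0],"fingers":-1}]' >/dev/null && python3 look.py .52 &&
python3 -m crank '[{"dp":[0,0,0],"delta_rot":[0,0,0],"fingers":-1},{"dp":[0,0,0],"delta_rot":[0,0,0],"fingers":-1},{"dp":[0,0,0],"delta_rot":[0,0,0],"fingers":-1},{"dp":[0,0,0],"delta_rot":[0,0,0],"fingers":-1}]' >/dev/null && python3 look.py .52 &&
python3 -m crank '[{"dp":[0,0,0],"delta_rot":[0,0,0],"fingers":-1},{"dp":[0,0,0],"delta_rot":[0,0,0],"fingers":-1},{"dp":[0,0,0],"delta_rot":[0,0,0],"fingers":-1},{"dp":[0,0,0],"delta_rot":[0,0,0],"fingers":-1}]' >/dev/null && python3 look.py .52 &&
python3 -m crank '[{"dp":[0,0,0],"delta_rot":[0,0,0],"fingers":-1},{"dp":[0,0,0],"delta_rot":[0,0,0],"fingers":-1},{"dp":[0,0,0],"delta_rot":[0,0,0],"fingers":-1},{"dp":[0,0,0],"delta_rot":[0,0,0],"fingers":-1}]' >/dev/null && python3 look.py .52 &&
python3 -m crank '[{"dp":[0,0,0],"delta_rot":[0,0,0],"fingers":-1},{"dp":[0,0,0],"delta_rot":[0,0,0],"fingers":-1},{"dp":[0,0,0],"delta_rot":[0,0,0],"fingers":-1}]' >/dev/null && python3 look.py .52
```

```text
{'t': 15.78, 'lip': [0.542, -0.063, 0.113], 'tilt': 0.362, 'top_ptr': (0.176, 37), 'top_front': 91.2, 'top_dishpx': 11, 'scene_ptr': (0.115, 35), 'scene_front': 18.3, 'scene_dishpx': 35}
{'t': 16.22, 'lip': [0.542, -0.063, 0.113], 'tilt': 0.362, 'top_ptr': (0.188, 38), 'top_front': 89.8, 'top_dishpx': 11, 'scene_ptr': (0.116, 33), 'scene_front': 14.5, 'scene_dishpx': 34}
{'t': 16.65, 'lip': [0.542, -0.063, 0.113], 'tilt': 0.362, 'top_ptr': (0.188, 39), 'top_front': 90.3, 'top_dishpx': 11, 'scene_ptr': (0.13, 35), 'scene_front': 10.4, 'scene_dishpx': 35}
{'t': 17.08, 'lip': [0.542, -0.063, 0.113], 'tilt': 0.362, 'top_ptr': (0.183, 38), 'top_front': 89.8, 'top_dishpx': 11, 'scene_ptr': (0.132, 35), 'scene_front': 5.3, 'scene_dishpx': 34}
{'t': 17.43, 'lip': [0.542, -0.063, 0.113], 'tilt': 0.362, 'top_ptr': (0.196, 39), 'top_front': 89.8, 'top_dishpx': 12, 'scene_ptr': (0.132, 35), 'scene_front': 3.0, 'scene_dishpx': 35}
```

```bash
python3 -m crank '[{"dp":[0,0,0],"delta_rot":[0,0,0],"fingers":-1},{"dp":[0,0,0],"delta_rot":[0,0,0],"fingers":-1},{"dp":[0,0,0],"delta_rot":[0,0,0],"fingers":-1},{"dp":[0,0,0],"delta_rot":[0,0,0],"fingers":-1},{"dp":[0,0,0],"delta_rot":[0,0,0],"fingers":-1},{"dp":[0,0,0],"delta_rot":[0,0,0],"fingers":-1}]' >/dev/null ; python3 look.py .55;
python3 -m crank '[{"dp":[0,0,0],"delta_rot":[0,0,0],"fingers":-1},{"dp":[0,0,0],"delta_rot":[0,0,0],"fingers":-1},{"dp":[0,0,0],"delta_rot":[0,0,0],"fingers":-1},{"dp":[0,0,0],"delta_rot":[0,0,0],"fingers":-1}]' >/dev/null ; python3 look.py .55 &&
python3 -m crank '[{"dp":[0,0,0],"delta_rot":[0,0,0],"fingers":-1},{"dp":[0,0,0],"delta_rot":[0,0,0],"fingers":-1},{"dp":[0,0,0],"delta_rot":[0,0,0],"fingers":-1},{"dp":[0,0,0],"delta_rot":[0,0,0],"fingers":-1}]' >/dev/null && python3 look.py .55 &&
python3 -m crank '[{"dp":[0,0,0],"delta_rot":[0,0,0],"fingers":-1},{"dp":[0,0,0],"delta_rot":[0,0,0],"fingers":-1},{"dp":[0,0,0],"delta_rot":[0,0,0],"fingers":-1},{"dp":[0,0,0],"delta_rot":[0,0,0],"fingers":-1}]' >/dev/null && python3 look.py .5 &&
python3 -m crank '[{"dp":[0,0,0],"delta_rot":[0,0,0],"fingers":-1},{"dp":[0,0,0],"delta_rot":[0,0,0],"fingers":-1},{"dp":[0,0,0],"delta_rot":[0,0,0],"fingers":-1},{"dp":[0,0,0],"delta_rot":[0,0,0],"fingers":-1}]' >/dev/null && python3 look.py .5 &&
python3 -m crank '[{"dp":[0,0,0],"delta_rot":[0,0,0],"fingers":-1},{"dp":[0,0,0],"delta_rot":[0,0,0],"fingers":-1},{"dp":[0,0,0],"delta_rot":[0,0,0],"fingers":-1}]' >/dev/null && python3 look.py .5
```

```text
{'t': 18.03, 'lip': [0.542, -0.063, 0.113], 'tilt': 0.362, 'top_ptr': (0.486, 38), 'top_front': 92.1, 'top_dishpx': 12, 'scene_ptr': (0.459, 34), 'scene_front': 38.8, 'scene_dishpx': 65}
{'t': 18.47, 'lip': [0.542, -0.063, 0.113], 'tilt': 0.362, 'top_ptr': (0.38, 34), 'top_front': 92.3, 'top_dishpx': 10, 'scene_ptr': (0.363, 33), 'scene_front': 35.7, 'scene_dishpx': 67}
{'t': 18.9, 'lip': [0.542, -0.063, 0.113], 'tilt': 0.362, 'top_ptr': (0.384, 36), 'top_front': 96.3, 'top_dishpx': 9, 'scene_ptr': (0.405, 33), 'scene_front': 33.2, 'scene_dishpx': 67}
{'t': 19.33, 'lip': [0.542, -0.063, 0.113], 'tilt': 0.362, 'top_ptr': (0.377, 34), 'top_front': 98.0, 'top_dishpx': 9, 'scene_ptr': (0.378, 33), 'scene_front': 28.4, 'scene_dishpx': 67}
{'t': 19.77, 'lip': [0.542, -0.063, 0.113], 'tilt': 0.362, 'top_ptr': (0.383, 33), 'top_front': 95.9, 'top_dishpx': 11, 'scene_ptr': (0.367, 33), 'scene_front': 26.0, 'scene_dishpx': 67}
{'t': 20.12, 'lip': [0.542, -0.063, 0.113], 'tilt': 0.362, 'top_ptr': (0.378, 34), 'top_front': 94.1, 'top_dishpx': 8, 'scene_ptr': (0.412, 33), 'scene_front': 22.5, 'scene_dishpx': 67}
```

```bash
python3 -m crank '[{"dp":[0,0,0],"delta_rot":[0,0,0],"fingers":-1},{"dp":[0,0,0],"delta_rot":[0,0,0],"fingers":-1},{"dp":[0,0,0],"delta_rot":[0,0,0],"fingers":-1},{"dp":[0,0,0],"delta_rot":[0,0,0],"fingers":-1},{"dp":[0,0,0],"delta_rot":[0,0,0],"fingers":-1},{"dp":[0,0,0],"delta_rot":[0,0,0],"fingers":-1},{"dp":[0,0,0],"delta_rot":[0,0,0],"fingers":-1},{"dp":[0,0,0],"delta_rot":[0,0,0],"fingers":-1},{"dp":[0,0,0],"delta_rot":[0,0,0],"fingers":-1},{"dp":[0,0,0],"delta_rot":[0,0,0],"fingers":-1}]' >/dev/null ; python3 look.py .5 &&
python3 -m crank '[{"dp":[0,0,0],"delta_rot":[0,0,0],"fingers":-1},{"dp":[0,0,0],"delta_rot":[0,0,0],"fingers":-1},{"dp":[0,0,0],"delta_rot":[0,0,0],"fingers":-1},{"dp":[0,0,0],"delta_rot":[0,0,0],"fingers":-1}]' >/dev/null ; python3 look.py .5 &&
python3 -m crank '[{"dp":[0,0,0],"delta_rot":[0,0,0],"fingers":-1},{"dp":[0,0,0],"delta_rot":[0,0,0],"fingers":-1},{"dp":[0,0,0],"delta_rot":[0,0,0],"fingers":-1},{"dp":[0,0,0],"delta_rot":[0,0,0],"fingers":-1}]' >/dev/null && python3 look.py .5 &&
python3 -m crank '[{"dp":[0,0,0],"delta_rot":[0,0,0],"fingers":-1},{"dp":[0,0,0],"delta_rot":[0,0,0],"fingers":-1},{"dp":[0,0,0],"delta_rot":[0,0,0],"fingers":-1}]' >/dev/null && python3 look.py .5 &&
python3 -m crank '[{"dp":[0,0,0],"delta_rot":[0,0,0],"fingers":-1},{"dp":[0,0,0],"delta_rot":[0,0,0],"fingers":-1},{"dp":[0,0,0],"delta_rot":[0,0,0],"fingers":-1}]' >/dev/null && python3 look.py .5 &&
python3 -m crank '[{"dp":[0,0,0],"delta_rot":[0,0,0],"fingers":-1},{"dp":[0,0,0],"delta_rot":[0,0,0],"fingers":-1},{"dp":[0,0,0],"delta_rot":[0,0,0],"fingers":-1}]' >/dev/null && python3 look.py .5
```

```text
{'t': 21.05, 'lip': [0.542, -0.063, 0.113], 'tilt': 0.362, 'top_ptr': (0.375, 34), 'top_front': 93.0, 'top_dishpx': 10, 'scene_ptr': (0.372, 33), 'scene_front': 12.9, 'scene_dishpx': 67}
{'t': 21.48, 'lip': [0.542, -0.063, 0.113], 'tilt': 0.362, 'top_ptr': (0.377, 34), 'top_front': 92.9, 'top_dishpx': 11, 'scene_ptr': (0.378, 33), 'scene_front': 9.4, 'scene_dishpx': 67}
{'t': 21.92, 'lip': [0.542, -0.063, 0.113], 'tilt': 0.362, 'top_ptr': (0.379, 35), 'top_front': 92.9, 'top_dishpx': 11, 'scene_ptr': (0.371, 33), 'scene_front': 5.3, 'scene_dishpx': 67}
{'t': 22.27, 'lip': [0.542, -0.063, 0.113], 'tilt': 0.362, 'top_ptr': (0.378, 34), 'top_front': 90.7, 'top_dishpx': 10, 'scene_ptr': (0.393, 33), 'scene_front': 0.7, 'scene_dishpx': 67}
{'t': 22.62, 'lip': [0.542, -0.063, 0.113], 'tilt': 0.362, 'top_ptr': (0.378, 35), 'top_front': 90.7, 'top_dishpx': 11, 'scene_ptr': (0.381, 33), 'scene_front': 45.0, 'scene_dishpx': 92}
{'t': 22.97, 'lip': [0.542, -0.063, 0.113], 'tilt': 0.362, 'top_ptr': (0.55, 33), 'top_front': 90.7, 'top_dishpx': 13, 'scene_ptr': (0.566, 33), 'scene_front': 42.2, 'scene_dishpx': 78}
```

```bash
python3 -m crank '[{"dp":[0,0.0206,0.018],"delta_rot":[0.0159,0,0],"fingers":-1},{"dp":[0,0.0206,0.018],"delta_rot":[0.0159,0,0],"fingers":-1},{"dp":[0,0.0206,0.018],"delta_rot":[0.0159,0,0],"fingers":-1},{"dp":[0,0.0128,0.011],"delta_rot":[0.0098,0,0],"fingers":-1},{"dp":[0,0,-0.015],"delta_rot":[0,0,0],"fingers":-1},{"dp":[0,0,-0.025],"delta_rot":[0,0,0],"fingers":-1},{"dp":[0,0,-0.02],"delta_rot":[0,0,0],"fingers":-1},{"dp":[0,0,0],"delta_rot":[0,0,0],"fingers":-1}]' ; python3 look.py .5; python3 lip.py; python3 w.py .5492 -.3395 .2484 -2.13
```

```text
t: 23.73
tcp_pos: [0.4984, -0.135, 0.2533]
tool_rot: [0.961, -0.276, 0.002, 0.001]
force: [1.1, 0.2, -1.9]
finger_gap: 0.115
gripper_force: 59.2
{'t': 23.73, 'lip': [0.544, -0.063, 0.146], 'tilt': 0.001, 'top_ptr': (0.598, 38), 'top_front': -3.3, 'top_dishpx': 65, 'scene_ptr': (0.557, 35), 'scene_front': 33.9, 'scene_dishpx': 79}
t 23.83 lip [ 0.5426 -0.0624  0.1441] tilt 0.001 yaw 1.013 q [-0.48  0.45  1.76 -0.    0.92  1.65] gf 59.2 F [ 0.2 -0.  -2.7]
t 23.83 p [ 0.4975 -0.1343  0.2516] q [-0.48  0.45  1.76 -0.    0.92  1.65] F [ 0.2 -0.  -2.7] gap 0.107 59.2045658826828
dp [0.3051 0.2934 0.0074] rot [ 0.0002 -0.0003  0.0002]
```

```bash
python3 -m crank '[{"dp":[0.0085,0.0082,0],"delta_rot":[0,0,0],"fingers":-1},{"dp":[0.016,0.0154,0],"delta_rot":[0,0,0],"fingers":-1},{"dp":[0.022,0.021,0],"delta_rot":[0,0,0],"fingers":-1},{"dp":[0.0235,0.0227,0],"delta_rot":[0,0,0],"fingers":-1},{"dp":[0.0235,0.0227,0],"delta_rot":[0,0,0],"fingers":-1},{"dp":[0.0235,0.0227,0],"delta_rot":[0,0,0],"fingers":-1},{"dp":[0.0235,0.0227,0],"delta_rot":[0,0,0],"fingers":-1},{"dp":[0.0235,0.0227,0],"delta_rot":[0,0,0],"fingers":-1},{"dp":[0.0235,0.0227,0],"delta_rot":[0,0,0],"fingers":-1},{"dp":[0.0235,0.0227,0],"delta_rot":[0,0,0],"fingers":-1},{"dp":[0.0235,0.0227,0],"delta_rot":[0,0,0],"fingers":-1},{"dp":[0.0235,0.0227,0],"delta_rot":[0,0,0],"fingers":-1}]'
python3 -m crank '[{"dp":[0.022,0.021,0],"delta_rot":[0,0,0],"fingers":-1},{"dp":[0.016,0.0154,0],"delta_rot":[0,0,0],"fingers":-1},{"dp":[0.0085,0.0081,0],"delta_rot":[0,0,0],"fingers":-1},{"dp":[0,0,0.02],"delta_rot":[0,0,0],"fingers":-1},{"dp":[0,0,0.03],"delta_rot":[0,0,0],"fingers":-1},{"dp":[0,0,0.04],"delta_rot":[0,0,0],"fingers":-1},{"dp":[0,0,0.04],"delta_rot":[0,0,0],"fingers":-1},{"dp":[0,0,0.04],"delta_rot":[0,0,0],"fingers":-1},{"dp":[0,0,0.03],"delta_rot":[0,0,0],"fingers":-1},{"dp":[0,0,0.02],"delta_rot":[0,0,0],"fingers":-1},{"dp":[0,0,0.015],"delta_rot":[0,0,0],"fingers":-1},{"dp":[0,0,0],"delta_rot":[0,0,0],"fingers":-1}]'
python3 -m crank '[{"dp":[0,0,0],"delta_rot":[0,0,0],"fingers":-1},{"dp":[0,0,0],"delta_rot":[0,0,0],"fingers":-1}]' >/dev/null
python3 w.py .5492 -.3395 .1184 -2.13
```

```text
t: 24.83
tcp_pos: [0.5402, -0.311, 0.2505]
tool_rot: [0.961, -0.276, -0.0, 0.0]
force: [-0.2, 0.5, -3.1]
finger_gap: 0.109
gripper_force: 59.2
t: 25.83
tcp_pos: [0.5472, -0.3389, 0.1314]
tool_rot: [0.961, -0.276, -0.002, -0.001]
force: [-1.1, -0.4, -2.0]
finger_gap: 0.112
gripper_force: 59.2
t 26.0 p [ 0.5485 -0.3402  0.1342] q [-0.73  0.77  1.5  -0.    0.87  1.4 ] F [ 0.1  0.3 -1.8] gap 0.11 59.215022921562195
dp [ 0.0003 -0.002   0.0317] rot [ 0.0001 -0.0003  0.    ]
```

```bash
python3 -m crank '[{"dp":[0,-0.002,0.01],"delta_rot":[0,0,0],"fingers":-1},{"dp":[0,0,0.01],"delta_rot":[0,0,0],"fingers":-1},{"dp":[0,0,0.006],"delta_rot":[0,0,0],"fingers":-1},{"dp":[0,0,0.002],"delta_rot":[0,0,0],"fingers":-1},{"dp":[0,0,0.002],"delta_rot":[0,0,0],"fingers":-1},{"dp":[0,0,0],"delta_rot":[0,0,0],"fingers":-1},{"dp":[0,0,0],"delta_rot":[0,0,0],"fingers":-1}]' 
python3 -m crank '[{"dp":[0,0,0.002],"delta_rot":[0,0,0],"fingers":-1},{"dp":[0,0,0],"delta_rot":[0,0,0],"fingers":-1}]' 
python3 w.py .5492 -.3395 .1184 -2.13
```

```text
t: 26.58
tcp_pos: [0.5486, -0.3392, 0.1185]
tool_rot: [0.961, -0.276, 0.0, 0.0]
force: [0.2, 0.9, -0.8]
finger_gap: 0.11
gripper_force: 59.4
t: 26.75
tcp_pos: [0.5487, -0.3392, 0.1184]
tool_rot: [0.961, -0.276, 0.0, 0.0]
force: [-2.5, 1.5, 4.1]
finger_gap: 0.103
gripper_force: 60.3
t 26.75 p [ 0.5487 -0.3392  0.1184] q [-0.73  0.79  1.51 -0.    0.84  1.4 ] F [-2.5  1.5  4.1] gap 0.103 60.27223348617554
dp [ 0.0013 -0.      0.    ] rot [ 0.0001 -0.0001 -0.    ]
```

Contact; release, rise and check.

```bash
python3 -m crank '[{"dp":[0,0,0],"delta_rot":[0,0,0],"fingers":-0.4},{"dp":[0,0,0],"delta_rot":[0,0,0],"fingers":0},{"dp":[0,0,0],"delta_rot":[0,0,0],"fingers":0},{"dp":[0,0,0],"delta_rot":[0,0,0],"fingers":0},{"dp":[0,0,0],"delta_rot":[0,0,0],"fingers":0},{"dp":[0,0,-0.02],"delta_rot":[0,0,0],"fingers":0},{"dp":[0,0,-0.05],"delta_rot":[0,0,0],"fingers":0},{"dp":[0,0,-0.06],"delta_rot":[0,0,0],"fingers":0},{"dp":[0,0,-0.06],"delta_rot":[0,0,0],"fingers":0},{"dp":[0,0,-0.06],"delta_rot":[0,0,0],"fingers":0},{"dp":[0.05,0,0],"delta_rot":[0,0,0],"fingers":0},{"dp":[0.05,0.03,0],"delta_rot":[0,0,0],"fingers":0}]'
python3 -m crank '[{"dp":[0.05,0.03,0],"delta_rot":[0,0,0],"fingers":0},{"dp":[0.05,0.05,0],"delta_rot":[0,0,0],"fingers":0},{"dp":[0,0.05,0],"delta_rot":[0,0,0],"fingers":0},{"dp":[0,0.05,0],"delta_rot":[0,0,0],"fingers":0},{"dp":[0,0,0],"delta_rot":[0,0,0],"fingers":0},{"dp":[0,0,0],"delta_rot":[0,0,0],"fingers":0}]'
python3 look.py .5
python3 - <<'E'
import cv2,numpy as np
a=cv2.imread("pics/last_scene.png")[170:400,170:400];b=cv2.imread("pics/last_top.png")[200:300,235:335]
cv2.imwrite("pics/c6.png",np.hstack([cv2.resize(k,(400,400),interpolation=cv2.INTER_CUBIC) for k in(a,b)]))
E
```

```text
t: 27.75
tcp_pos: [0.5849, -0.3766, 0.2468]
tool_rot: [0.962, -0.275, 0.002, 0.001]
force: [0.4, -0.2, -0.0]
finger_gap: 0.503
gripper_force: 0.0
t: 28.25
tcp_pos: [0.5766, -0.4825, 0.2427]
tool_rot: [0.961, -0.277, 0.0, 0.0]
force: [0.7, 0.9, -0.0]
finger_gap: 0.501
gripper_force: 0.0
{'t': 28.25, 'lip': [0.622, -0.411, 0.135], 'tilt': 0.0, 'top_ptr': (0.576, 35), 'top_front': None, 'top_dishpx': 87, 'scene_ptr': (0.561, 35), 'scene_front': None, 'scene_dishpx': 79}
```

View pics/c6.png

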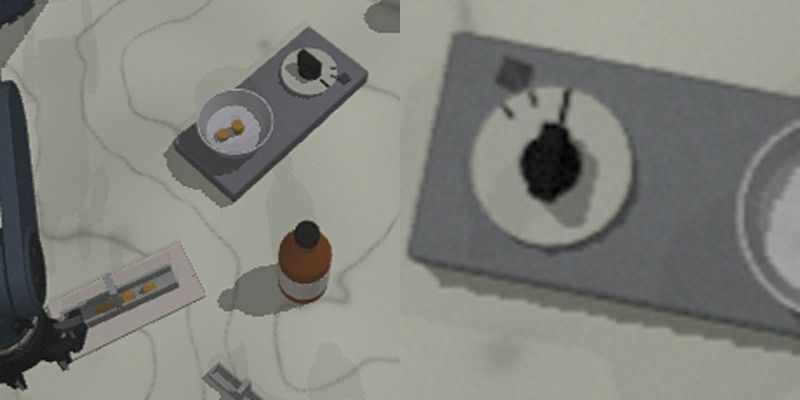

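```bash
python3 -c "
from station import manip
print(manip.sign_off())"
```

```text
the job is handed in; nothing more can be done
None
```

The job is handed in at about 28 s. The dial is zeroed to within about 0.01 rad and three slugs are in the dish, with the pointer at about 0.6 rad, between the two short marks. The cup is back upright on its tile with the other four slugs, nothing was seen to spill, and I kept clear of the dish and bottles.

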